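Feel for the release notch of the truing gauge and press its key

ROBOT

A 6-joint arm with a two-finger parallel gripper is mounted at the origin on the work surface. World frame = base frame: x ahead of the robot, y to its left, z up, the work surface at z = 0. Lengths are in m, angles in rad, forces in N, time in s.
With the tool pointing down it reaches from about 0.325 to 0.925 m from the base axis. Payload 3.1 kg.
Tool frame: the origin (TCP) lies midway between the tips of the shut fingers; the grasp point (between the pads) lies 19 mm behind it; x points along the fingers, y is the direction in which the jaws open and shut, and the axes are right-handed (so a half turn about x gives the same grasp; the last joint's range is limited). The gripper opens to 85 mm and grips with 20 to 120 N. Pads are 22 mm wide; open, the fingers measure 114 mm over their backs; the gripper's body (76 mm by 85 mm) begins 54 mm behind the grasp point. The pads swing forward as they close: fully open they stand 13 mm farther back than shut.
Start: joints at [-1.311, 0.217, 1.613, -0, 1.311, -0.112], TCP at [0.227, -0.582, 0.231] pointing down, gripper open.
Joint ranges: [-2.75, 2.75], [-0.78, 2.1], [0.31, 2.55], [-1.13, 4.27], [0.13, 2.63], [-2.58, 2.58]. Speed limits (rad/s): [2.79, 2.79, 3.14, 3.14, 3.14, 3.14].

INTERFACE

Orientations are given as [roll, pitch, yaw] about the fixed x, y, z axes, in that order (R = Rz(yaw) Ry(pitch) Rx(roll)).
In Python, from workcell import observe, camera, calibration, job_done gives the robot as it stands.
- The arm moves only by the tool arm_command, never from a script. Its argument "increments" is a list of rows, each a list of 3 entries, a list of its own where there are three numbers: the shift along the tool's x, y, z in mm, then the turn, a rotation vector about the tool's x, y, z in degrees, then the opening in per cent of the stroke, from 0 (shut) to 100 (fully open). A call has 1 to 20 rows; each row shifts and turns the pose as measured when the row begins, along the tool's axes as they then stand; what a row does not reach is not made up. A row lasts 1/12 s, in which the tool goes at most 41.7 mm and 7.16 degrees, less where a joint would pass 70% of its speed; a pose out of reach is approached as far as the arm can. A call is refused whole if a number of a shift passes 41.7 or a number of a turn 7.16, either way. A call with a gripper value outside its range is refused whole. The fingers move at their own pace and stop on an object; "newtons" is the grip in N (left out, the last holds). Time passes only in rows, so rows that do not move let the fingers close. It gives the time, the measured TCP pose, the force and the opening at its end, in the units of the state.
- observe(): the state, without advancing time (a new reading comes with each control period).
- camera(name): name is "scene" or "top" or "wrist"; returns the picture (480x640x3 uint8, blue, green, red); there is no depth.
- calibration(name): a dict with "fovy" (degrees; the focal length in pixels is half the picture's height over the tangent of half this angle, whatever the lens; pixels are square), "cx", "cy" (the principal point, pixels), "distortion" ([k1, k2, p1, p2, k3] as OpenCV has them; the pictures are not rectified), "origin" and "rotation" of the camera in the world; the wrist camera has in their place "tool_from_camera" (4x4, takes a point from camera to tool coordinates, whose origin is the TCP and whose axes are the tool frame's). Camera axes: x right, y down, z forward; pixel columns grow to the right and rows downward; lengths in m; the calibration is good to about 2 mm. A picture is of the moment at which its call begins: read the wrist's pose just before it. calibration takes no time and is no camera call.
- job_done(): hands the job in, once; it reports no verdict.
The state is a dict: "time_s": time; "joint_pos": joint angles; "qd": joint speeds; "joint_efforts": joint torques, N m; "tool_pos": TCP position; "ee_rot": TCP orientation; "wrist_force": force on the tool from outside, world axes, zero at the start; "wrist_torque": the same for the moment, N m; "gripper_width": finger opening in m.
Only numpy, scipy, OpenCV 4.12 (cv2) and the standard library are available. Lean on these libraries where they do the work, as an engineer would, in place of code of your own. Each camera call takes 0.05 s, during which the arm holds its last target.

TASK

Release the truing gauge's feeler arm by touch: with the fingers closed, set the fingertip on the raised end pad of the gauge's front edge, run it down over the lower lead step and on along the top of the beam until it finds the notch, then press the steel key inside the notch all the way down, where it stays, and draw the hand clear. Only touch: pick nothing up, leave the gauge's turning knob as it is set, and do not disturb the other things on the table.

Things in the scene. Friction and masses are not known exactly. Their poses are not given: they have to be found in the camera images.
- gauge: truing gauge of black aluminium, fixed to the table, turned up to 0.3 rad. Origin: on the table top under the centre line of its front edge; x points to its back (away from the robot), y to the left along the front edge, z up. Base plate 12 mm thick, x -30 to 160 mm, y -160 to 225 mm. Front edge: one straight line along y at x = 0, stepping down from the left: pad, lead, bare beam
- sweep_mid (a point): fixed point on the gauge at x 0, y -45 mm, z 50 mm: middle of the range in which the NOTCH's centre may lie (y -90 to 0 mm; differs each time, not reported: feel or look for it). The bare beam is 24 mm wide, top 50 mm above the table. The notch, cut right across it, is 44 mm long in y, with upright end walls; coming from the lead it is the first drop. The beam ends 62 mm beyond its centre
- key_level (a point): fixed point on the gauge at x 0, y -45 mm, z 38 mm: only its height matters, that of the top of the release key while up. The key is a 40 x 22 mm steel plate filling the notch's floor, its top 12 mm below the beam's top, 30 mm above the table when fully down
- column (a point): top of the gauge's column, 78 mm above the table, at x 130, y -10 mm of the gauge; column 36 x 50 mm, dial on its front (x 101 mm); the steel feeler arm on top reaches 87 mm high
- pad: raised end pad of the gauge's front edge, where the sweep starts: y = 90 to 219 mm of the gauge, 36 mm wide, flat top 54 mm above the table (two flat screw heads near its outer end, y 165 and 200 mm). Same origin and axes as the gauge
- lead: lead step next to the pad: y = 50 to 90 mm of the gauge, 36 mm wide, flat top 52 mm above the table, 2 mm lower than the pad and 2 mm higher than the bare beam. Same origin and axes as the gauge
- key (a joint): how far the release key in the notch is pressed down, in m: 0 = up (as at the start), 0.008 = fully down on its stop. It moves straight down against a steady 4 N of friction, without a spring, and stays where it is left
- feeler (a joint): angle of the steel feeler arm on top of the column, rad: 0 = locked (pointing to -y of the gauge), 0.5 = swung clear. It is linked to the key and follows it: fully down gives 0.5
- knob_mark (a point): pointer mark on top of the gauge's turning knob, 18 mm off the knob's axis, 56 mm above the table; the knob stands on the base plate at x = 120, y = 130 mm of the gauge. The knob turns easily and is to be left as set
- dish: steel spoke-nipple dish, 72 mm across, 16 mm high, standing on the gauge's base plate behind the beam, over its right half; loose bystander. Origin: centre of its underside
- tire_lever: green plastic tire lever, 110 mm long, 7 mm thick, lying on the table in front of the gauge; loose bystander. Origin: underside, mid-length
- screw_cup: stainless cup of thumb screws, 58 mm across, 45 mm high, on the table in front of the gauge's left part; loose bystander. Origin: centre of its underside
- cleat_bowl: white ceramic bowl of cleats, 104 mm across, 45 mm high, to the right of the gauge; loose bystander. Origin: centre of its underside
- spoke_key: round dark spoke key, 34 mm across, 9 mm thick, on the gauge's base plate behind the beam, in front of the column and knob; loose bystander. Origin: centre of its underside
- cone_wrench: flat steel wrench 150 mm long to the left of the gauge; loose bystander. Origin: on its underside, near mid-length
- oil: white oil bottle, 42 mm across, 105 mm high, behind the gauge; loose bystander. Origin: centre of its underside

How it is judged:
On the way, in this order (a step that is already met when the one before it is completed fails the run):
1. a fingertip touches the raised end pad (contact force between the fingers and pad above 0.3 N), for 0.1 s.
2. the fingertip comes down onto the lead step on its way along the edge (contact force between the fingers and lead above 0.3 N), for 0.05 s.
3. the fingertip goes on along the bare beam: it touches something other than the pad and the lead, at the height of the beam's top (contact force between the fingers and anything else above 0.3 N and contact force between the fingers and pad below 0.05 N and contact force between the fingers and lead below 0.05 N and z of the grasp point in the frame of gauge above 0.06 m), for 0.05 s.
4. the key in the notch is pressed fully down (value of joint key above 0.0065 m), for 0.1 s.
At the end, for the whole second after the job is handed in: the key is down at least 6.5 of its 8 mm and the feeler arm has swung out with it by more than 0.38 rad; the knob's mark is within 8 mm and every bystander within 20 mm of where it started (value of joint key above 0.0065 m and value of joint feeler above 0.38 rad and distance of knob_mark from where it was at the start of the episode below 0.008 m and distance of each of dish, tire_lever, screw_cup, cleat_bowl, spoke_key, cone_wrench, oil from where it was at the start of the episode below 0.02 m); the robot touches nothing.
It fails at once if a bystander is lifted, carried or pushed away by more than 20 mm (distance of any of dish, tire_lever, screw_cup, cleat_bowl, spoke_key, cone_wrench, oil from where it was at the start of the episode above 0.02 m).
It fails at once if the gauge's knob is turned (distance of knob_mark from where it was at the start of the episode above 0.008 m).
It also fails if it takes over 58 s, if anything falls off the work surface, if the arm or the gripper's body presses on something with over 40 N, if the wrist force passes 120 N, or if a joint passes its speed limit or range.

## Working session

There is one attempt and no reset: what is moved stays moved. The work goes in short steps, Python scripts to look and compute and a tool call to move; the robot and the scene stay as the last step left them, time stands still between calls to the robot, and variables do not carry over. Pictures are saved under pics/ and viewed, and the job is handed in when it is done.

Besides the shell and the picture viewer there is one more tool, called after ">>>" by a JSON object that holds its "method" and its "body", one argument or row to a line. arm_command: Moves the arm, as the interface text tells. Its arguments: {"type":"object","properties":{"increments":{"type":"array"},"newtons":{"type":"number"}},"required":["increments"]}

```bash
mkdir -p pics; ls; python3 - <<'E'
from workcell import *
import cv2
for n in("scene","top"):
    cv2.imwrite(f"pics/{n}0.png",camera(n)); print(n,calibration(n))
print(calibration("wrist")); print(observe())
E
```

```text
pics
scene {'fovy': 46.57955876866363, 'cx': 317.982466437062, 'cy': 237.5487805592348, 'distortion': array([0.04550651, 0.        , 0.        , 0.        , 0.        ]), 'origin': array([1.18812225, 0.35663713, 0.78100091]), 'rotation': array([-2.38702217, -0.01497226,  2.04703972])}
top {'fovy': 45.450512133372555, 'cx': 324.33919972582544, 'cy': 243.29942066228566, 'distortion': array([-0.07124672,  0.        ,  0.        ,  0.        ,  0.        ]), 'origin': array([0.40950537, 0.05172526, 1.0739856 ]), 'rotation': array([-2.92938931e+00, -7.11562449e-04, -1.46515204e+00])}
{'fovy': 65.30102954930014, 'cx': 316.5307867452398, 'cy': 235.52924153044967, 'distortion': array([-0.046665,  0.      ,  0.      ,  0.      ,  0.      ]), 'tool_from_camera': array([[ 1.53930692e-04, -3.00221868e-01,  9.53869386e-01,
        -1.43143824e-01],
       [ 9.99999733e-01, -6.34947295e-04, -3.61218967e-04,
        -1.47911121e-04],
       [ 7.14102620e-04,  9.53869187e-01,  3.00221690e-01,
        -7.66958639e-02],
       [ 0.00000000e+00,  0.00000000e+00,  0.00000000e+00,
         1.00000000e+00]])}
{'time_s': 0.1, 'joint_pos': array([-1.31119406e+00,  2.17703533e-01,  1.61478303e+00, -1.46789741e-05,
        1.31129742e+00, -1.12199519e-01]), 'qd': array([ 0.00063634, -0.00205828, -0.00244909,  0.00074787, -0.00250345,
       -0.00083167]), 'joint_efforts': array([-1.10570607e-03, -3.98072398e+01, -3.04972064e+01, -2.74042968e-04,
        4.23357837e-03,  7.34929387e-06]), 'tool_pos': array([ 0.2268858 , -0.58157339,  0.23007857]), 'ee_rot': array([-1.67652532,  1.56860495,  1.8368729 ]), 'wrist_force': array([-0.41810475, -0.43340317, -0.48598802]), 'wrist_torque': array([-0.04014632,  0.00326325, -0.03131619]), 'gripper_width': 0.0854009963830708}
```

View pics/scene0.png

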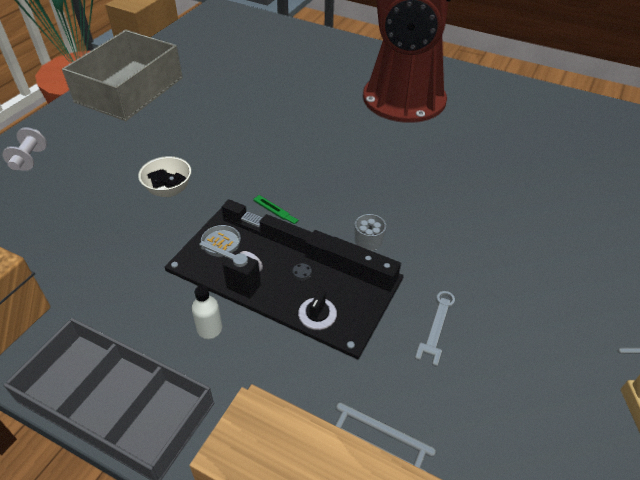

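View pics/top0.png

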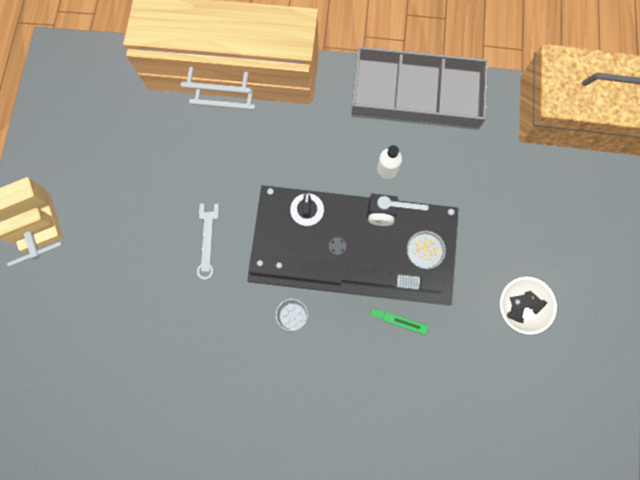

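```bash
cat > h.py <<'E'
import numpy as np, cv2
from scipy.spatial.transform import Rotation as R
from workcell import *
def K(c):
    f=240/np.tan(np.radians(c["fovy"])/2); return np.array([[f,0,c["cx"]],[0,f,c["cy"]],[0,0,1.]])
def pose(n,st=None):
    c=calibration(n)
    if "origin" in c: return c,R.from_euler("xyz",c["rotation"]).as_matrix(),np.array(c["origin"])
    T=c["tool_from_camera"]; Rt=R.from_euler("xyz",st["ee_rot"]).as_matrix()
    return c,Rt@T[:3,:3],Rt@T[:3,3]+st["tool_pos"]
def p2w(n,uv,z,st=None):
    c,Rm,o=pose(n,st)
    q=cv2.undistortPoints(np.array([[uv]],float),K(c),c["distortion"])[0,0]
    d=Rm@[q[0],q[1],1]; return o+d*(z-o[2])/d[2]
def w2p(n,P,st=None):
    c,Rm,o=pose(n,st)
    p=(np.atleast_2d(P)-o)@Rm
    return cv2.projectPoints(p,np.zeros(3),np.zeros(3),K(c),c["distortion"])[0][:,0]
E
python3 - <<'E'
from h import *
im=cv2.imread("pics/top0.png")[170:350,235:475]
im=cv2.convertScaleAbs(im,alpha=2,beta=20)
cv2.imwrite("pics/t1.png",cv2.resize(im,None,fx=3.3,fy=3.3,interpolation=cv2.INTER_CUBIC))
im=cv2.imread("pics/scene0.png")[190:360,160:410]
im=cv2.convertScaleAbs(im,alpha=2,beta=20)
cv2.imwrite("pics/s1.png",cv2.resize(im,None,fx=3.2,fy=3.2,interpolation=cv2.INTER_CUBIC))
E
```

```text
(no output)
```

View pics/t1.png

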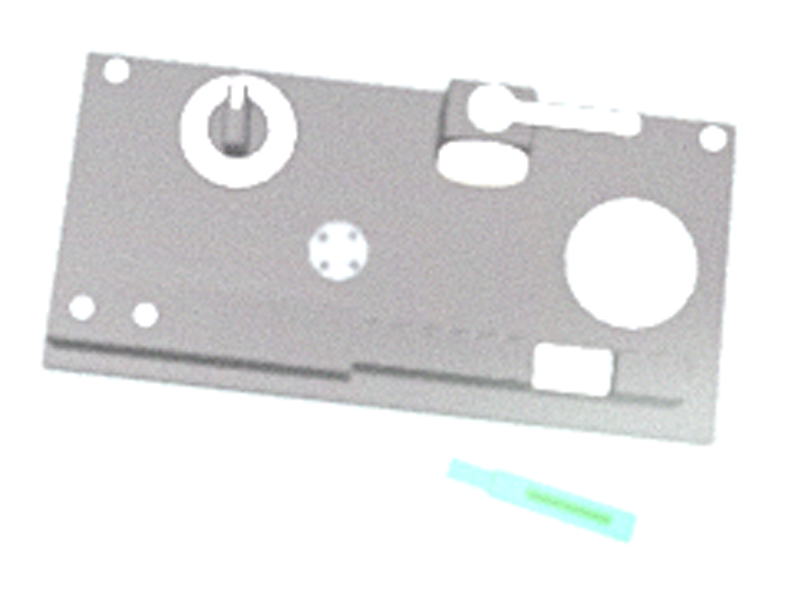

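View pics/s1.png

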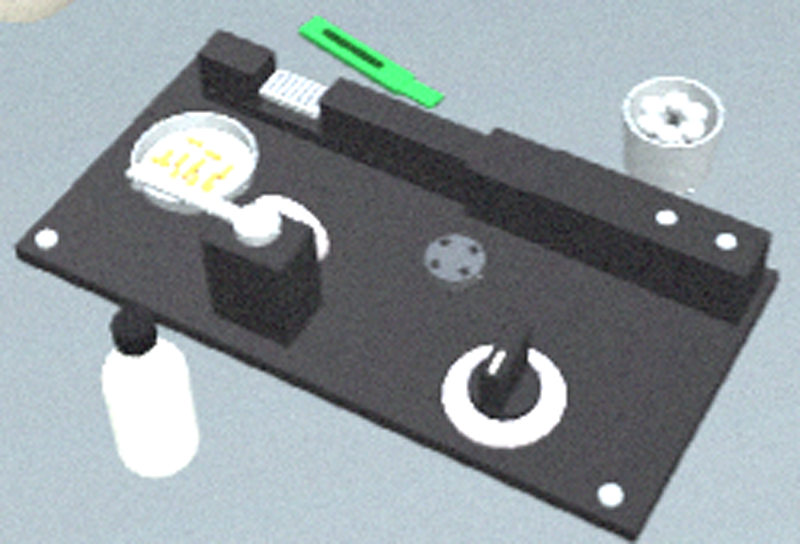

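```bash
python3 - <<'E'
from h import *
from scipy.optimize import least_squares
t=lambda u,v:(235+u/3.3,170+v/3.3)
s=lambda u,v:(160+u/3.2,190+v/3.2)
C=[("top",t(89,53),(.16,.225,.012)),("top",t(736,126),(.16,-.16,.012)),("top",t(712,443),(-.03,-.16,.012)),("top",t(45,368),(-.03,.225,.012)),
("top",t(82,307),(0,.2,.054)),("top",t(145,315),(0,.165,.054)),
("scene",s(726,241),(0,.2,.054)),("scene",s(666,217),(0,.165,.054)),("scene",s(632,540),(.16,.225,.012)),("scene",s(17,248),(.16,-.16,.012))]
def loc(n,uv,z,p):
    w=p2w(n,uv,z); c,s_=np.cos(p[2]),np.sin(p[2]); d=w[:2]-p[:2]
    return np.array([c*d[0]+s_*d[1],-s_*d[0]+c*d[1]])
f=lambda p:np.concatenate([loc(n,uv,P[2],p)-P[:2] for n,uv,P in C])
r=least_squares(f,[.4,0,0]); print(r.x); print((f(r.x).reshape(-1,2)*1000).round(1))
for n,uv in(("top",t(571,369)),("scene",s(293,90))): print("key",loc(n,uv,.038,r.x))
print("notch scene R/L", loc("scene",s(275,55),.05,r.x),loc("scene",s(335,80),.05,r.x))
for nm,uv,z in(("cup",t(190,480),.04),("lever",t(545,500),.007),("dish",t(630,263),.028)): print(nm,p2w("top",uv,z))
p=r.x; Rz=np.array([[np.cos(p[2]),-np.sin(p[2])],[np.sin(p[2]),np.cos(p[2])]])
for y in(.13,.07,.02,-.06): print(y,p[:2]+Rz@[0,y])
E
```

```text
[ 0.5767079  -0.0133154  -0.01137288]
[[-1.9 -2.4]
 [-1.6  1. ]
 [ 1.7  1.8]
 [ 0.2 -3.7]
 [ 0.5 -0.3]
 [ 0.1 -0.2]
 [-0.9  0.3]
 [-1.1  0. ]
 [ 4.   0.2]
 [-0.9  3.5]]
key [ 0.00022115 -0.07175588]
key [ 0.00057953 -0.07396045]
notch scene R/L [-0.00927942 -0.09177905] [-0.00838026 -0.04976112]
cup [0.49300211 0.11731397 0.04      ]
lever [ 0.50543018 -0.08029892  0.007     ]
dish [ 0.64155777 -0.11513242  0.028     ]
0.13 [0.57818634 0.11667619]
0.07 [0.57750398 0.05668007]
0.02 [0.57693535 0.0066833 ]
-0.06 [ 0.57602554 -0.07331152]
```

```bash
cat >> h.py <<'E'
G=np.array([.5767,-.0133]);YAW=-.0114
def g2w(x,y,z):
    c,s=np.cos(YAW),np.sin(YAW); return np.array([G[0]+c*x-s*y,G[1]+s*x+c*y,z])
def go(target,yaw=None):
    st=observe(); Rt=R.from_euler("xyz",st["ee_rot"]).as_matrix(); d=np.array(target)-st["tool_pos"]
    print("t",st["time_s"],"pos",st["tool_pos"].round(4),"F",st["wrist_force"].round(2),"w",st["gripper_width"].round(4),"q",st["joint_pos"].round(2))
    print("R\n",Rt.round(3)); print("shift tool mm",(Rt.T@d*1000).round(1))
    if yaw is not None: # tool y direction at world angle yaw, x down
        y=np.array([np.cos(yaw),np.sin(yaw),0]);x=np.array([0,0,-1.]);W=np.c_[x,y,np.cross(x,y)]
        print("turn deg",np.degrees(R.from_matrix(Rt.T@W).as_rotvec()).round(2))
E
python3 -c "
from h import *
go(g2w(0,.12,.1),YAW+np.pi/2);go(g2w(0,.12,.1),YAW-np.pi/2);go(g2w(0,.12,.1),YAW);go(g2w(0,.12,.1),YAW+np.pi)"
```

```text
Traceback (most recent call last):
  File "h.py", line 24, in go
    print("t",st["time_s"],"pos",st["tool_pos"].round(4),"F",st["wrist_force"].round(2),"w",st["gripper_width"].round(4),"q",st["joint_pos"].round(2))
                                                                                            ^^^^^^^^^^^^^^^^^^^^^^^^^
AttributeError: 'float' object has no attribute 'round'
```

```bash
sed -i 's/st\["gripper_width"\].round(4)/round(st["gripper_width"],4)/' h.py
python3 -c "
from h import *
for a in (np.pi/2,-np.pi/2,0,np.pi): go(g2w(0,.12,.1),YAW+a)" | grep -v '^ \['
```

```text
t 0.1 pos [ 0.2269 -0.5816  0.2301] F [-0.42 -0.43 -0.49] w 0.0854 q [-1.31  0.22  1.61 -0.    1.31 -0.11]
R
shift tool mm [ 131.3 -513.4 -577.2]
turn deg [-1.5804e+02 -1.8000e-01  2.0000e-02]
t 0.1 pos [ 0.2269 -0.5816  0.2301] F [-0.42 -0.43 -0.49] w 0.0854 q [-1.31  0.22  1.61 -0.    1.31 -0.11]
R
shift tool mm [ 131.3 -513.4 -577.2]
turn deg [2.196e+01 1.000e-02 1.300e-01]
t 0.1 pos [ 0.2269 -0.5816  0.2301] F [-0.42 -0.43 -0.49] w 0.0854 q [-1.31  0.22  1.61 -0.    1.31 -0.11]
R
shift tool mm [ 131.3 -513.4 -577.2]
turn deg [-68.04  -0.09   0.1 ]
t 0.1 pos [ 0.2269 -0.5816  0.2301] F [-0.42 -0.43 -0.49] w 0.0854 q [-1.31  0.22  1.61 -0.    1.31 -0.11]
R
shift tool mm [ 131.3 -513.4 -577.2]
turn deg [1.1196e+02 1.1000e-01 1.0000e-01]
```

```bash
python3 -c "
from h import *
go(g2w(0,.12,.15),0)"
```

```text
t 0.1 pos [ 0.2269 -0.5816  0.2301] F [-0.42 -0.43 -0.49] w 0.0854 q [-1.31  0.22  1.61 -0.    1.31 -0.11]
R
 [[-0.001  0.363 -0.932]
 [ 0.002 -0.932 -0.363]
 [-1.    -0.002 -0.   ]]
shift tool mm [  81.3 -513.5 -577.2]
turn deg [-68.7   -0.09   0.1 ]
```

>>> {"method": "arm_command", "body": {
  "increments": [
    [[0, 0, 0], [5.5, 0, 0], 0],
    [[0, 0, 0], [5.5, 0, 0], 0],
    [[0, 0, 0], [5.5, 0, 0], 0],
    [[0, 0, 0], [5.5, 0, 0], 0],
    [[0, 0, 0], [0, 0, 0], 0],
    [[0, 0, 0], [0, 0, 0], 0],
    [[0, 0, 0], [0, 0, 0], 0],
    [[0, 0, 0], [0, 0, 0], 0]
  ],
  "newtons": 40
}}

```text
time_s: 0.77
tool_pos: [0.226, -0.5782, 0.2246]
ee_rot: [-1.287, 1.559, 1.83]
wrist_force: [0.3, -0.4, -0.2]
gripper_width: -0.0002
```

```bash
python3 -c "
from h import *
go(g2w(0,.125,.12),YAW-np.pi/2)"
```

```text
t 0.7667 pos [ 0.226  -0.5782  0.2246] F [ 0.29 -0.38 -0.22] w -0.0002 q [-1.31  0.22  1.62 -0.    1.31  0.28]
R
 [[-0.003 -0.024 -1.   ]
 [ 0.012 -1.     0.024]
 [-1.    -0.012  0.003]]
shift tool mm [ 111.5 -696.9 -335.8]
turn deg [-0.72  0.19  0.66]
```

>>> {"method": "arm_command", "body": {
  "increments": [
    [[0, -20, -10], [0, 0, 0.6], 0],
    [[0, -38, -18], [0, 0, 0], 0],
    [[0, -38, -18], [0, 0, 0], 0],
    [[0, -38, -18], [0, 0, 0], 0],
    [[0, -38, -18], [0, 0, 0], 0],
    [[0, -38, -18], [0, 0, 0], 0],
    [[0, -38, -18], [0, 0, 0], 0],
    [[0, -38, -18], [0, 0, 0], 0],
    [[0, -38, -18], [0, 0, 0], 0],
    [[0, -38, -18], [0, 0, 0], 0],
    [[0, -38, -18], [0, 0, 0], 0],
    [[0, -38, -18], [0, 0, 0], 0],
    [[0, -38, -18], [0, 0, 0], 0],
    [[0, -38, -18], [0, 0, 0], 0],
    [[0, -20, -10], [0, 0, 0], 0],
    [[0, 0, 0], [0, 0, 0], 0],
    [[0, 0, 0], [0, 0, 0], 0]
  ]
}}

```text
time_s: 2.18
tool_pos: [0.4901, -0.048, 0.2247]
ee_rot: [2.382, 1.56, -0.768]
wrist_force: [0.3, 0.3, 0.2]
gripper_width: 0.0004
```

```bash
python3 -c "
from h import *
go(g2w(0,.125,.10),YAW-np.pi/2)"
```

```text
t 2.1833 pos [ 0.4901 -0.048   0.2247] F [0.32 0.26 0.19] w 0.0004 q [-0.24 -0.07  1.93 -0.01  1.27  1.34]
R
 [[ 0.008 -0.008 -1.   ]
 [-0.007 -1.     0.008]
 [-1.     0.007 -0.008]]
shift tool mm [ 124.2 -161.3  -85.8]
turn deg [ 0.19 -0.44 -0.42]
```

>>> {"method": "arm_command", "body": {
  "increments": [
    [[10, -30, -18], [0, 0, -0.4], 0],
    [[15, -30, -18], [0, 0, 0], 0],
    [[15, -30, -18], [0, -0.4, 0], 0],
    [[15, -30, -18], [0, 0, 0], 0],
    [[15, -30, -10], [0, 0, 0], 0],
    [[10, -15, -5], [0, 0, 0], 0],
    [[0, 0, 0], [0, 0, 0], 0],
    [[0, 0, 0], [0, 0, 0], 0]
  ]
}}

```text
time_s: 2.85
tool_pos: [0.5848, 0.1107, 0.1436]
ee_rot: [2.256, 1.561, -0.901]
wrist_force: [0.6, -0.6, 0.4]
gripper_width: -0.0002
```

```bash
python3 -c "
from h import *
go(g2w(0,.125,.06),YAW-np.pi/2)
cv2.imwrite('pics/w1.png',camera('wrist'));cv2.imwrite('pics/s2.png',camera('scene'))"
```

```text
t 2.85 pos [0.5848 0.1107 0.1436] F [ 0.57 -0.64  0.39] w -0.0002 q [ 0.07  0.24  1.76 -0.01  1.14  1.66]
R
 [[ 0.006 -0.015 -1.   ]
 [-0.008 -1.     0.015]
 [-1.     0.008 -0.006]]
shift tool mm [83.6 -1.5  7.2]
turn deg [-0.21 -0.37 -0.45]
```

View pics/w1.png

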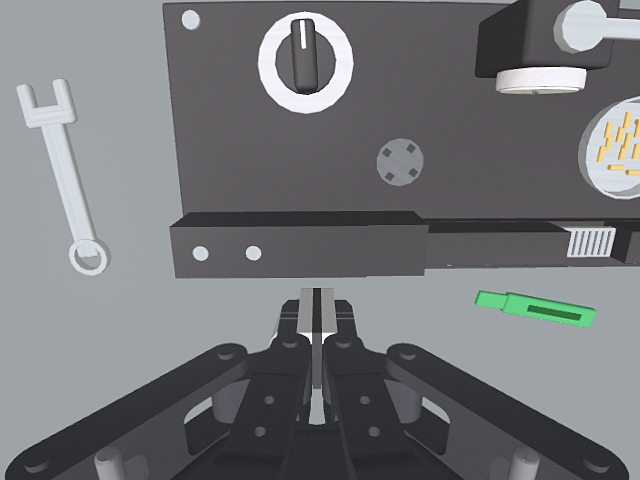

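View pics/s2.png

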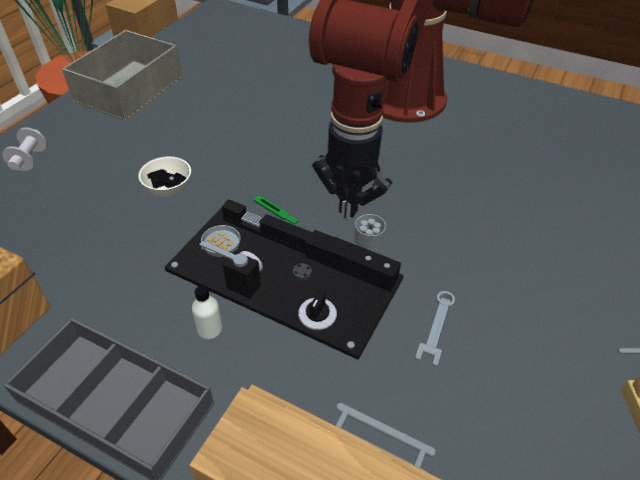

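```bash
python3 -c "
from h import *
st=observe()
c,s=np.cos(YAW),np.sin(YAW)
for uv,z in(((201,253),.054),((253,253),.054),((568,243),.038),((614,241),.038),((425,225),.054),((425,275),.054)):
  w=p2w('wrist',uv,z,st); d=w[:2]-G; print(w.round(4),'gauge',np.round([c*d[0]+s*d[1],-s*d[0]+c*d[1]],4))
"
```

```text
[0.5779 0.1864 0.054 ] gauge [-0.001   0.1997]
[0.5773 0.1518 0.054 ] gauge [-0.0013  0.1651]
[ 0.5744 -0.072   0.038 ] gauge [-0.0017 -0.0588]
[ 0.5751 -0.1072  0.038 ] gauge [-0.0005 -0.0939]
[0.5943 0.0386 0.054 ] gauge [0.017  0.0521]
[0.559  0.0362 0.054 ] gauge [-0.0183  0.0493]
```

>>> {"method": "arm_command", "body": {
  "increments": [
    [[15, 0, 3], [0, -0.3, -0.4], 0],
    [[20, 0, 3], [0, 0, 0], 0],
    [[15, 0, 0], [0, 0, 0], 0],
    [[10, 0, 0], [0, 0, 0], 0],
    [[5, 0, 0], [0, 0, 0], 0],
    [[0, 0, 0], [0, 0, 0], 0],
    [[0, 0, 0], [0, 0, 0], 0]
  ]
}}

```text
time_s: 3.53
tool_pos: [0.5799, 0.1011, 0.0796]
ee_rot: [3.082, 1.562, -0.086]
wrist_force: [-0.3, -0.3, 0.1]
gripper_width: 0.0001
```

```bash
python3 -c "
from h import *
go(g2w(0,.125,.058),YAW-np.pi/2)"
```

```text
t 3.5333 pos [0.5799 0.1011 0.0796] F [-0.29 -0.31  0.06] w 0.0001 q [ 0.05  0.31  1.81 -0.    1.01  1.65]
R
 [[ 0.009 -0.027 -1.   ]
 [-0.001 -1.     0.027]
 [-1.     0.001 -0.009]]
shift tool mm [ 21.5 -10.6   2.3]
turn deg [-0.87 -0.5  -0.03]
```

>>> {"method": "arm_command", "body": {
  "increments": [
    [[5, -5, 1], [-0.8, -0.5, 0], 0],
    [[5, -5, 1], [0, 0, 0], 0],
    [[4, -3, 0], [0, 0, 0], 0],
    [[2, -2, 0], [0, 0, 0], 0],
    [[0, 0, 0], [0, 0, 0], 0]
  ]
}}

```text
time_s: 3.95
tool_pos: [0.5805, 0.1177, 0.0649]
ee_rot: [-3.098, 1.566, 0.032]
wrist_force: [-0.8, -0.6, -0.2]
gripper_width: 0.0002
```

```bash
python3 -c "
from h import *
go(g2w(0,.125,.054),YAW-np.pi/2)"
```

```text
t 3.95 pos [0.5805 0.1177 0.0649] F [-0.8  -0.65 -0.17] w 0.0002 q [ 0.08  0.34  1.8  -0.    0.99  1.66]
R
 [[ 0.005 -0.011 -1.   ]
 [ 0.    -1.     0.011]
 [-1.    -0.    -0.005]]
shift tool mm [10.9  6.1  2.3]
turn deg [-0.01 -0.26  0.01]
```

>>> {"method": "arm_command", "body": {
  "increments": [
    [[3, 0, 1], [0, -0.2, 0], 0],
    [[3, 0, 1], [0, 0, 0], 0],
    [[3, 0, 1], [0, 0, 0], 0],
    [[2, 0, 0], [0, 0, 0], 0]
  ]
}}

```text
time_s: 4.28
tool_pos: [0.5781, 0.1187, 0.054]
ee_rot: [-3.049, 1.568, 0.082]
wrist_force: [-4.0, 0.0, 24.0]
gripper_width: -0.0
```

```bash
python3 -c "
from h import *
go(g2w(0,.11,.054),YAW-np.pi/2)"
```

```text
t 4.2833 pos [0.5781 0.1187 0.054 ] F [-3.970e+00  2.000e-02  2.403e+01] w -0.0 q [ 0.08  0.35  1.81 -0.    0.98  1.66]
R
 [[ 0.003 -0.01  -1.   ]
 [ 0.    -1.     0.01 ]
 [-1.    -0.    -0.003]]
shift tool mm [-0.  22.  -0.1]
turn deg [ 0.09 -0.15  0.01]
```

>>> {"method": "arm_command", "body": {
  "increments": [
    [[0.3, 0, 0], [0, 0, 0], 0],
    [[0.3, 0, 0], [0, 0, 0], 0],
    [[0.3, 4, 0], [0, 0, 0], 0],
    [[0.3, 4, 0], [0, 0, 0], 0],
    [[0.3, 4, 0], [0, 0, 0], 0],
    [[0.3, 4, 0], [0, 0, 0], 0],
    [[0.3, 4, 0], [0, 0, 0], 0],
    [[0.3, 4, 0], [0, 0, 0], 0]
  ]
}}

```text
time_s: 4.95
tool_pos: [0.5802, 0.0944, 0.0541]
ee_rot: [-2.665, 1.562, 0.466]
wrist_force: [-0.7, 1.8, 3.5]
gripper_width: 0.0001
```

```bash
python3 -c "
from h import *
go(g2w(0,.07,.052),YAW-np.pi/2)"
```

```text
t 4.95 pos [0.5802 0.0944 0.0541] F [-0.7   1.83  3.46] w 0.0001 q [0.04 0.35 1.82 0.   0.97 1.62]
R
 [[ 0.008 -0.011 -1.   ]
 [ 0.004 -1.     0.011]
 [-1.    -0.004 -0.008]]
shift tool mm [ 2.  37.7  2.3]
turn deg [ 0.04 -0.43  0.22]
```

>>> {"method": "arm_command", "body": {
  "increments": [
    [[0.4, 4, 0.5], [0, -0.3, 0], 0],
    [[0.4, 4, 0.5], [0, -0.1, 0.2], 0],
    [[0.4, 4, 0.3], [0, 0, 0], 0],
    [[0.4, 4, 0.3], [0, 0, 0], 0],
    [[0.4, 4, 0.3], [0, 0, 0], 0],
    [[0.4, 4, 0], [0, 0, 0], 0],
    [[0.5, 4, 0], [0, 0, 0], 0],
    [[0.5, 3, 0], [0, 0, 0], 0],
    [[0.5, 3, 0], [0, 0, 0], 0]
  ]
}}

```text
time_s: 5.7
tool_pos: [0.5798, 0.0579, 0.0521]
ee_rot: [-2.344, 1.565, 0.784]
wrist_force: [0.6, 5.0, 7.3]
gripper_width: 0.0001
```

```bash
python3 -c "
from h import *
go(g2w(0,.07,.052),YAW-np.pi/2)"
```

```text
t 5.7 pos [0.5798 0.0579 0.0521] F [0.59 5.   7.34] w 0.0001 q [-0.02  0.34  1.83  0.01  0.97  1.56]
R
 [[ 0.004 -0.013 -1.   ]
 [ 0.004 -1.     0.013]
 [-1.    -0.004 -0.004]]
shift tool mm [0.1 1.2 2.2]
turn deg [-0.1  -0.23  0.24]
```

>>> {"method": "arm_command", "body": {
  "increments": [
    [[0.4, 0, 0.5], [0, -0.2, 0.2], 0],
    [[0.4, 3, 0.5], [0, 0, 0], 0],
    [[0.4, 4, 0.5], [0, 0, 0], 0],
    [[0.4, 4, 0.5], [0, 0, 0], 0],
    [[0.4, 4, 0.3], [0, 0, 0], 0],
    [[0.4, 4, 0.3], [0, 0, 0], 0],
    [[0.4, 4, 0], [0, 0, 0], 0],
    [[0.4, 4, 0], [0, 0, 0], 0],
    [[0.5, 4, 0], [0, 0, 0], 0],
    [[0.5, 4, 0], [0, 0, 0], 0],
    [[0.5, 4, 0], [0, 0, 0], 0],
    [[0.5, 4, 0], [0, 0, 0], 0],
    [[0.5, 3, 0], [0, 0, 0], 0]
  ]
}}

```text
time_s: 6.78
tool_pos: [0.5794, 0.0122, 0.0501]
ee_rot: [-2.07, 1.557, 1.055]
wrist_force: [0.1, 3.3, 6.3]
gripper_width: -0.0003
```

```bash
python3 -c "
from h import *
go(g2w(0,0,.05),YAW-np.pi/2)"
```

```text
t 6.7833 pos [0.5794 0.0122 0.0501] F [0.11 3.25 6.33] w -0.0003 q [-0.11  0.34  1.84  0.02  0.96  1.47]
R
 [[ 0.007 -0.016 -1.   ]
 [ 0.012 -1.     0.017]
 [-1.    -0.012 -0.007]]
shift tool mm [-0.2 25.6  2.3]
turn deg [-0.29 -0.38  0.69]
```

>>> {"method": "arm_command", "body": {
  "increments": [
    [[0.4, 3, 0.5], [-0.2, -0.3, 0.6], 0],
    [[0.4, 4, 0.5], [0, 0, 0], 0],
    [[0.4, 4, 0.5], [0, 0, 0.2], 0],
    [[0.4, 4, 0.5], [0, 0, 0], 0],
    [[0.4, 4, 0.3], [0, 0, 0.1], 0],
    [[0.4, 4, 0.3], [0, 0, 0], 0],
    [[0.4, 4, 0.3], [0, 0, 0.1], 0],
    [[0.4, 4, 0.3], [0, 0, 0], 0],
    [[0.4, 4, 0.3], [0, 0, 0.1], 0],
    [[0.4, 4, 0.3], [0, 0, 0], 0],
    [[0.4, 4, 0.3], [0, 0, 0.1], 0],
    [[0.4, 4, 0.3], [0, 0, 0], 0],
    [[0.4, 3, 0], [0, 0, 0], 0],
    [[0.4, 3, 0], [0, 0, 0], 0]
  ]
}}

```text
time_s: 7.95
tool_pos: [0.5784, -0.0403, 0.0501]
ee_rot: [-2.67, 1.559, 0.453]
wrist_force: [-0.4, 3.6, 6.8]
gripper_width: 0.0001
```

```bash
python3 -c "
from h import *
go(g2w(0,-.073,.05),YAW-np.pi/2)
cv2.imwrite('pics/w2.png',camera('wrist'))"
```

```text
t 7.95 pos [ 0.5784 -0.0403  0.0501] F [-0.4   3.63  6.82] w 0.0001 q [-0.19  0.34  1.84  0.01  0.95  1.39]
R
 [[ 0.01  -0.019 -1.   ]
 [ 0.005 -1.     0.019]
 [-1.    -0.005 -0.01 ]]
shift tool mm [-0.2 46.1  1.7]
turn deg [-0.41 -0.58  0.3 ]
```

View pics/w2.png

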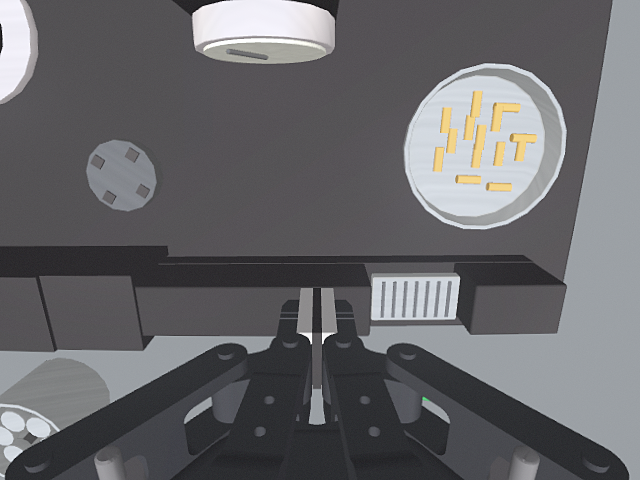

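```bash
python3 -c "
from h import *
st=observe()
c,s=np.cos(YAW),np.sin(YAW)
for uv,z in(((372,297),.038),((459,297),.038),((457,265),.05),((370,332),.05),((566,300),.05)):
  w=p2w('wrist',uv,z,st); d=w[:2]-G; print(w.round(4),'gauge',np.round([c*d[0]+s*d[1],-s*d[0]+c*d[1]],4))
"
```

```text
[ 0.5763 -0.066   0.038 ] gauge [ 0.0002 -0.0527]
[ 0.5754 -0.1063  0.038 ] gauge [-0.0002 -0.093 ]
[ 0.5961 -0.0991  0.05  ] gauge [ 0.0204 -0.0856]
[ 0.5654 -0.0638  0.05  ] gauge [-0.0108 -0.0506]
[ 0.5788 -0.1487  0.05  ] gauge [ 0.0036 -0.1354]
```

>>> {"method": "arm_command", "body": {
  "increments": [
    [[0.4, 3, 0.5], [-0.4, -0.5, 0.3], 0],
    [[0.4, 4, 0.5], [0, 0, 0.1], 0],
    [[0.4, 4, 0.5], [0, 0, 0.1], 0],
    [[0.4, 4, 0.5], [0, 0, 0], 0],
    [[0.4, 4, 0.3], [0, 0, 0.1], 0],
    [[0.4, 4, 0.3], [0, 0, 0], 0],
    [[0.4, 4, 0.3], [0, 0, 0.1], 0],
    [[0.4, 4, 0.3], [0, 0, 0], 0],
    [[0.4, 4, 0], [0, 0, 0.1], 0]
  ]
}}

```text
time_s: 8.75
tool_pos: [0.5757, -0.0761, 0.0486]
ee_rot: [2.634, 1.566, -0.521]
wrist_force: [-0.4, -1.0, 0.3]
gripper_width: -0.0001
```

```bash
python3 -c "
from h import *
go(g2w(0,-.073,.05),YAW-np.pi/2)"
```

```text
t 8.75 pos [ 0.5757 -0.0761  0.0486] F [-0.41 -0.97  0.3 ] w -0.0001 q [-0.25  0.34  1.84 -0.    0.96  1.33]
R
 [[ 0.004 -0.014 -1.   ]
 [-0.002 -1.     0.013]
 [-1.     0.002 -0.004]]
shift tool mm [-1.4 10.2 -0.4]
turn deg [-0.12 -0.24 -0.13]
```

>>> {"method": "arm_command", "body": {
  "increments": [
    [[0, 4, 0], [0, -0.2, 0], 0],
    [[0, 4, 0], [0, 0, 0], 0],
    [[0, 2, 0], [0, 0, 0], 0],
    [[2, 0, 0], [0, 0, 0], 0],
    [[2, 0, 0], [0, 0, 0], 0]
  ]
}}

```text
time_s: 9.17
tool_pos: [0.5715, -0.0897, 0.0407]
ee_rot: [0.503, 1.563, -2.653]
wrist_force: [-1.3, -0.2, 0.8]
gripper_width: 0.0002
```

```bash
python3 -c "
from h import *
go(g2w(0,-.073,.030),YAW-np.pi/2)"
```

```text
t 9.1667 pos [ 0.5715 -0.0897  0.0407] F [-1.31 -0.2   0.76] w 0.0002 q [-0.27  0.36  1.84 -0.01  0.95  1.32]
R
 [[-0.007 -0.015 -1.   ]
 [-0.004 -1.     0.015]
 [-1.     0.004  0.007]]
shift tool mm [10.7 -3.5 -4.3]
turn deg [-0.18  0.4  -0.22]
```

>>> {"method": "arm_command", "body": {
  "increments": [
    [[0, -2, -2], [0, 0.4, -0.2], 0],
    [[0, -1.5, -2], [0, 0, 0], 0],
    [[2, 0, 0], [0, 0, 0], 0],
    [[2, 0, 0], [0, 0, 0], 0],
    [[2, 0, 0], [0, 0, 0], 0]
  ]
}}

```text
time_s: 9.58
tool_pos: [0.5753, -0.0858, 0.0344]
ee_rot: [0.265, 1.569, -2.89]
wrist_force: [-2.5, -0.9, 3.3]
gripper_width: 0.0001
```

```bash
python3 -c "
from h import *
go(g2w(0,-.073,.030),YAW-np.pi/2)"
```

```text
t 9.5833 pos [ 0.5753 -0.0858  0.0344] F [-2.47 -0.89  3.3 ] w 0.0001 q [-0.27  0.37  1.83 -0.    0.94  1.32]
R
 [[-0.002 -0.013 -1.   ]
 [-0.    -1.     0.013]
 [-1.     0.     0.002]]
shift tool mm [ 4.4  0.5 -0.6]
turn deg [-0.12  0.1  -0.03]
```

>>> {"method": "arm_command", "body": {
  "increments": [
    [[2, 0, 0], [0, 0, 0], 0],
    [[2, 0, 0], [0, 0, 0], 0],
    [[1.5, 0, 0], [0, 0, 0], 0],
    [[1.5, 0, 0], [0, 0, 0], 0],
    [[1.5, 0, 0], [0, 0, 0], 0],
    [[1.5, 0, 0], [0, 0, 0], 0]
  ]
}}

```text
time_s: 10.08
tool_pos: [0.5754, -0.0858, 0.03]
ee_rot: [0.085, 1.565, -3.068]
wrist_force: [-5.4, 0.4, 12.2]
gripper_width: 0.0
```

```bash
python3 -c "
from h import *
go(g2w(0,-.073,.030),YAW-np.pi/2)
cv2.imwrite('pics/w3.png',camera('scene'))"
```

```text
t 10.0833 pos [ 0.5754 -0.0858  0.03  ] F [-5.36  0.42 12.17] w 0.0 q [-0.27  0.38  1.83 -0.    0.94  1.32]
R
 [[-0.006 -0.012 -1.   ]
 [-0.    -1.     0.012]
 [-1.     0.001  0.006]]
shift tool mm [-0.   0.5 -0.4]
turn deg [-0.05  0.34 -0.03]
```

View pics/w3.png

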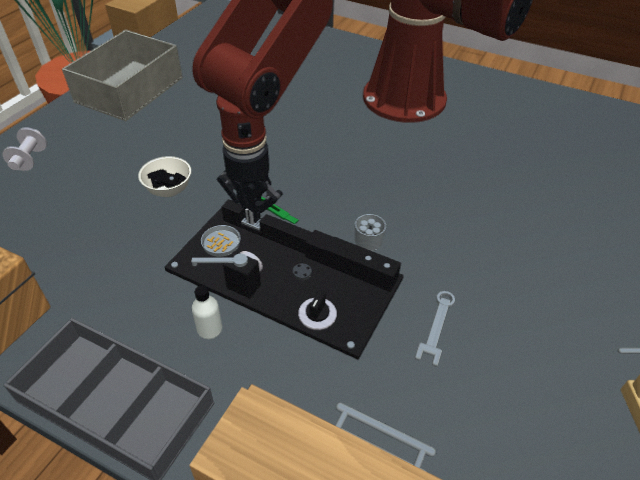

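The key is at its stop (tip z 30.0 mm, 12 N). In the scene picture the feeler arm has swung: its tip is now at (193,261), before at about (201,243). I'll raise the hand next.

>>> {"method": "arm_command", "body": {
  "increments": [
    [[-5, 0, 0], [0, 0, 0], 0],
    [[-10, 0, 0], [0, 0, 0], 0],
    [[-15, 0, 0], [0, 0, 0], 0],
    [[-20, 0, 0], [0, 0, 0], 0],
    [[-20, 0, 0], [0, 0, 0], 0],
    [[-20, 0, 0], [0, 0, 0], 0],
    [[-20, 0, 0], [0, 0, 0], 0],
    [[-15, 0, 0], [0, 0, 0], 0],
    [[-5, 0, 0], [0, 0, 0], 0],
    [[0, 0, 0], [0, 0, 0], 0],
    [[0, 0, 0], [0, 0, 0], 0]
  ]
}}

```text
time_s: 11.05
tool_pos: [0.5771, -0.0842, 0.165]
ee_rot: [-1.449, 1.569, 1.68]
wrist_force: [-0.6, -0.2, 0.6]
gripper_width: 0.0
```

```bash
python3 -c "
from h import *
go(g2w(0,-.073,.030),YAW-np.pi/2)
a=camera('wrist');cv2.imwrite('pics/w4.png',a);cv2.imwrite('pics/s4.png',camera('scene'))"
```

```text
t 11.05 pos [ 0.5771 -0.0842  0.165 ] F [-0.6  -0.15  0.6 ] w 0.0 q [-0.27  0.19  1.77  0.    1.18  1.32]
R
 [[-0.    -0.013 -1.   ]
 [ 0.002 -1.     0.013]
 [-1.    -0.002  0.   ]]
shift tool mm [135.    2.4   1.1]
turn deg [-0.08  0.01  0.12]
```

View pics/w4.png

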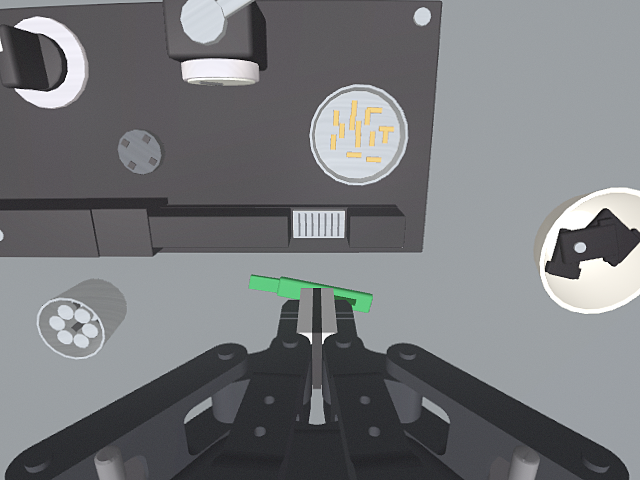

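View pics/s4.png

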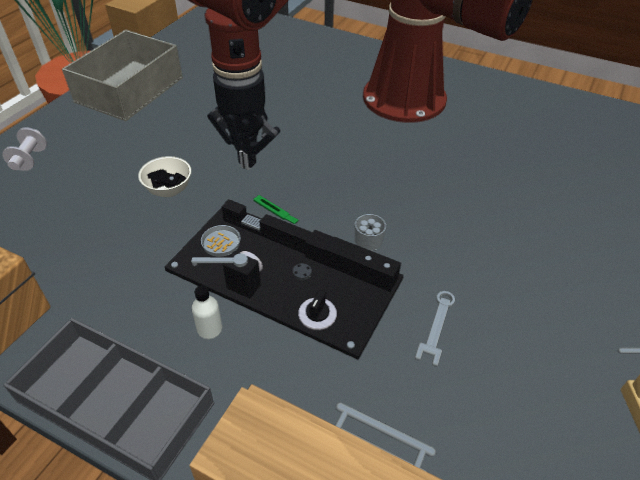

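The hand is clear at 165 mm. The key stays down, the feeler arm is swung out, and the dish, tire lever, cup, bowl, knob, wrench and oil bottle are at the same pixels as in the first picture.

```bash
python3 -c "
from workcell import *
print(job_done())"
```

```text
the job is handed in; nothing more can be done
None
```

The key is pressed fully down, the feeler arm has swung out, and the job is handed in at about 11 s. `job_done()` gave no verdict, so this rests on my own checks.

**Sweep:** I set the closed fingertip on the pad, where it measured 54.0 mm high. I ran it down over the lead at 52.1 mm and along the beam at 50.1 mm until it dropped into the notch. The initial touchdown on the pad read 24 N, firmer than I intended. The slide itself ran at about 3–7 N.

**Notch:** Its centre is at about y = -73 mm of the gauge. The camera pictures agreed to within about 2 mm, and the fingertip's drop came where they predicted.

**Key and clearance:** I pressed the key to its stop, with the tip at 30.0 mm and 12 N, then raised the hand to 165 mm. The wrist force there is at noise level.

**Last picture:** It shows the feeler arm swung out. By eye, the knob and all the bystanders are where they started. I judged the feeler angle from the picture only and did not measure it. No check failed or disagreed.

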